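# Seat the end-mill holder in the tool-setting stand and turn it to the stop

### The job

Take the holder with the slim end mill out of the rack and seat it fully home in the spindle taper of the tool-setting stand: feel gently for the two drive dogs with its slots, never forcing it, and without shifting the spindle from where it stands. Then turn holder and spindle together clockwise, seen from above, gently up to the stop, and let go. Leave the other two holders, the opened engine controller and the side cutters where they are.

Things in the scene. Friction and masses are not known exactly. Their poses are not given: they have to be found in the camera images.
- mill_holder: Steel end-mill holder, 148 mm tall, 0.45 to 0.75 kg, upright in the rack. Origin on its axis in the gauge plane (z=0), z up. Below it a 7:24 tapered shank, dia 31.75 at z=0 to 17.75 at z=-48, then a stud dia 11 to z=-66. Above: flange dia 46 (z 2 to 22), neck dia 31 (to z=34), round nut dia 34 (to z=59), two-flute end mill dia 10, tip at z=82. Only this holder has such a slim tool.
- nut (a point): Point on the mill holder's axis at the middle of its round clamping nut (dia 34, 25 high), 46 mm above the gauge plane: the place to grip, any way round. The flange top is 24 mm below it, the tool tip 36 mm above it. Axes as the holder's.
- flange (a point): Centre of the underside of the mill holder's flange, 2 mm above the gauge plane. Axes as the holder's: two drive slots, 17 mm wide, open downward and outward, run through the flange on its +x and -x sides, floors 16 mm off the axis. They are alike: a half turn gives the same fit.
- drill_holder: Bystander: same shank and flange, carrying a keyless drill chuck, dia 38, pointed, top 93 mm above its gauge plane. Leave alone.
- shell_holder: Bystander: same shank and flange, carrying a wide face-mill head, dia 48, top 68 mm above its gauge plane. Leave alone.
- rack: Fixed black rack, 90 (x) x 290 (y) x 80 mm high, origin under its centre. Three round holes dia 35 at y=-95, 0 and 95; each holder hangs in one by its flange, gauge plane 78 mm above the bench. Which holder is in which hole varies.
- stand: Fixed tool-setting stand, origin at bench height on the spindle's upright axis. Grey base 265 (x -75 to 190) by 150 mm, 22 high; round housing dia 100, 88 high; in it the steel spindle dia 70, which turns about z with a drag of 0.25 N m while moving and stays where left. A column with a height gauge stands 160 mm off along +x, 240 mm high, its arm parked aside.
- nose (a point): Centre of the spindle's nose face, 105 mm above the bench: mouth of its oiled 7:24 taper bore, dia 31.75. Fully home, the holder's gauge plane (origin) lies level with this point. The taper is steep and does not grip: a light push sends it home, and it lifts out freely. Axes fixed, as the stand's: they do not show how the spindle stands.
- dog_tops (a point): Point on the axis level with the tops of the two drive dogs (opposite blocks 15.4 mm wide, 17.5 to 28 mm from the axis, 9 mm above the nose). With its slots not over them the flange rests here, the holder 7 mm short of home, loosely guided. The dogs' angle is not measured (see stop_pin): turn the holder under a few newtons until it drops over them (fit 2 degrees either way), or look.
- stop_pin (a point): Top of the stop pin on the housing. Turned clockwise, seen from above, a lug on the spindle meets it as a hard stop; the dogs then lie on the stand's x axis. At the start the spindle stands somewhere between 34 and 80 degrees anticlockwise of this stop.
- controller: Bystander: opened aluminium engine controller with green board, about 105 x 100 x 26 mm, loose on the bench. Leave alone.
- cutters: Bystander: blue-handled side cutters, 125 mm long, loose on the bench. Leave alone.

How it is judged:
By the outcome, as a careful person would: the job done as asked, in the order asked, and still so for the second after the job is handed in, with the robot touching nothing.
It also fails if it takes over 64 s, if anything falls off the work surface, if the arm or the gripper's body presses on something with over 40 N, if the wrist force passes 120 N, or if a joint passes its speed limit or range.

### The arm

A 6-joint arm with a two-finger parallel gripper is mounted at the origin on the work surface. World frame = base frame: x ahead of the robot, y to its left, z up, the work surface at z = 0. Lengths are in m, angles in rad, forces in N, time in s.
With the tool pointing down it reaches from about 0.25 to 0.725 m from the base axis. Payload 9.7 kg.
Tool frame: the origin (TCP) lies midway between the tips of the shut fingers; the grasp point (between the pads) lies bot.grip_point_offset behind it (bot.grip_point_offset is the distance from the TCP to the grasp point, in m); y points along the fingers, z is the direction in which the jaws open and shut, and the axes are right-handed (so a half turn about y gives the same grasp; the last joint's range is limited). The gripper opens to 85 mm and grips with 20 to 120 N. Pads are 22 mm wide; open, the fingers measure 114 mm over their backs; the gripper's body (76 mm by 85 mm) begins 54 mm behind the grasp point. The pads swing forward as they close: fully open they stand 13 mm farther back than shut.
Start: joints at [-1.229, 0.087, 0.176, 1.66, 0, 1.571], TCP at [0.184, -0.518, 0.231] pointing down, gripper open.
Joint ranges: [-3.13, 3.13], [-0.85, 1.81], [-1.15, 1.24], [-2.2, 2.28], [-1.44, 1.52], [-3.14, 3.14]. Speed limits (rad/s): [2.22, 2.22, 2.57, 3.14, 3.14, 3.14].

### API

Orientations are given as a 3x3 rotation matrix whose columns are the frame's x, y, z axes.
In Python, from rig import telemetry, viewer, job, finder, bot gives the robot as it stands.
- The arm moves only by the tool step_arm, never from a script. Its argument "increments" is a list that holds one entry, the list of rows, each a list of 6 numbers: the shift along the tool's x, y, z in mm, then the turn, a rotation vector about the tool's x, y, z in degrees. In form: [[[dx, dy, dz, ax, ay, az], ...]]. A call has 1 to 20 rows; each row is the pose to reach, as a shift and turn from the pose commanded when the call began, along the tool's axes at that moment; what a row does not reach only later rows make up. A row lasts 1/10 s, in which the tool goes at most 50 mm and 8.59 degrees, less where a joint would pass 70% of its speed; a pose out of reach is approached as far as the arm can. A call with a gripper value outside its range is refused whole. "claw" is the finger opening in mm, from 0 to 85.4, set as the call begins (left out, the last holds). The fingers move at their own pace and stop on an object; "squeeze" is the grip in N (left out, the last holds). Time passes only in rows, so rows that repeat a pose let the fingers close. It gives the time, the measured TCP pose, the force and the opening at its end, in the units of the state.
- telemetry.read_state(): the state, without advancing time (a new reading comes with each control period).
- viewer.read_camera(name): name is "side" or "top"; returns (picture, depth): 420x560x3 uint8, red, green, blue; 420x560 float32, m along the optical axis (not along the pixel's ray), 0 where there is no reading.
- viewer.camera_info(name): a dict with "camera_matrix" (3x3 intrinsics, pixels), "extrinsics" (4x4, takes a point from world to camera coordinates). Camera axes: x right, y down, z forward; pixel columns grow to the right and rows downward; lengths in m; the calibration is good to about 2 mm. A picture is of the moment at which its call begins. camera_info takes no time and is no camera call.
- job.finish_job(): hands the job in, once; it reports no verdict.
Trained networks look in the newest picture that a camera, given by its name, has taken for a name from the list of things; names that differ only in an ending like _2 or _b are one class to them, and where a whole thing is asked for, a point or a joint stands for the part that bears it (a point fixed in the world has none). Each returns a list of dicts, best first, with "p" (0 to 1); they miss things now and then, are a little off and sometimes report something else, mostly with a low value. They report only what shows in the picture. A call takes as long as a camera call.
- finder.look_for(camera, target): "extent" ([centre column, centre row, width, height] in pixels, round what is visible of it).
- finder.masks_of(camera, target): "pixels" (420x560 bool, what is visible of it) and "extent" ([centre column, centre row, width, height] in pixels, round what is visible of it).
The state is a dict: "time_s": time; "joints": joint angles; "joint_velocities": joint speeds; "effort": joint torques, N m; "tool_pos": TCP position; "tool_rot": TCP orientation; "wrist_force": force on the tool from outside, world axes, zero at the start; "wrist_torque": the same for the moment, N m; "opening": finger opening in m.
Only numpy, scipy, OpenCV 4.12 (cv2) and the standard library are available. Lean on these libraries where they do the work, as an engineer would, in place of code of your own. Each camera call takes 0.05 s, during which the arm holds its last target.

## Working session

There is one attempt and no reset: what is moved stays moved. The work goes in short steps, Python scripts to look and compute and a tool call to move; the robot and the scene stay as the last step left them, time stands still between calls to the robot, and variables do not carry over. Pictures are saved under pics/ and viewed, and the job is handed in when it is done.

Besides the shell and the picture viewer there is one more tool, called after "Emit:" by a JSON object that holds its "fn" and its "kwargs", one argument or row to a line. step_arm: Moves the arm, as the interface text tells. Its arguments: {"type":"object","properties":{"increments":{"type":"array"},"claw":{"type":"number"},"squeeze":{"type":"number"}},"required":["increments"]}

```bash
ls; mkdir -p pics; cat > h.py <<'E'
import numpy as np, cv2
from rig import telemetry, viewer, job, finder, bot
def save(img,n,box=None,scale=1):
    if box: img=img[box[1]:box[3],box[0]:box[2]]
    if scale!=1: img=cv2.resize(img,None,fx=scale,fy=scale,interpolation=cv2.INTER_CUBIC)
    cv2.imwrite('pics/'+n,img[:,:,::-1])
def unproj(cam,u,v,d):
    i=viewer.camera_info(cam);K=np.array(i['camera_matrix']);T=np.linalg.inv(np.array(i['extrinsics']))
    u=np.asarray(u,float);v=np.asarray(v,float);d=np.asarray(d,float)
    p=np.stack([(u-K[0,2])/K[0,0]*d,(v-K[1,2])/K[1,1]*d,d,np.ones_like(d)],-1)
    return (p@T.T)[...,:3]
def proj(cam,P):
    i=viewer.camera_info(cam);K=np.array(i['camera_matrix']);T=np.array(i['extrinsics'])
    c=T[:3,:3]@np.asarray(P,float)+T[:3,3]; q=K@c; return q[:2]/q[2]
E
python3 - <<'E'
from h import *
np.set_printoptions(precision=4,suppress=True)
s=telemetry.read_state()
for k in s: print(k,s[k])
print(bot.grip_point_offset)
for c in('top','side'):
    im,d=viewer.read_camera(c); save(im,c+'0.png'); np.savez(c+'0.npz',im=im,d=d)
    i=viewer.camera_info(c);print(c,i['camera_matrix'],i['extrinsics'])
    for t in('mill_holder','nut','stand','nose','rack','stop_pin','drill_holder','shell_holder','dog_tops'):
        print(c,t,[(round(r['p'],2),np.round(r['extent'],1)) for r in finder.look_for(c,t)][:3])
E
```

```text
pics
time_s 0.0
joints [-1.229   0.0874  0.1752  1.6598 -0.      1.5708]
joint_velocities [ 0.0006  0.0004 -0.0018  0.0008 -0.0003  0.0021]
effort [ -0.0014 -52.0383  46.4803   0.0162  -0.       0.    ]
tool_pos [ 0.1843 -0.518   0.2306]
tool_rot [[-0.9421 -0.0004  0.3352]
 [-0.3352  0.0012 -0.9421]
 [ 0.     -1.     -0.0013]]
wrist_force [ 0.0709 -0.4162 -0.5864]
wrist_torque [-0.049   0.0073 -0.0454]
opening 0.08573656116475781
0.0187
top [[466.5931   0.     281.3201]
 [  0.     466.5931 206.03  ]
 [  0.       0.       1.    ]] [[ 0.003  -0.9999 -0.0107  0.0868]
 [-0.9972 -0.0022 -0.0746  0.5944]
 [ 0.0746  0.0109 -0.9972  1.2969]
 [ 0.      0.      0.      1.    ]]
top mill_holder [(0.62, array([356.3, 242.6,  22.6,  19.6])), (0.32, array([227.5, 202.9,  62.7,  98.9]))]
top nut [(0.81, array([354.4, 246.4,  17.6,  15.8]))]
top stand [(0.64, array([230.5, 201.7,  65.7, 106. ]))]
top nose [(0.93, array([231.7, 204.7,  64.7, 104. ]))]
top rack [(0.97, array([387. , 235.8, 118.8,  55.8]))]
top stop_pin []
top drill_holder [(0.55, array([390.6, 239.4,  18.6,  14.2]))]
top shell_holder 
[... 222 characters left out ...]
0166  0.5111]
 [-0.324   0.4229 -0.8463  0.251 ]
 [ 0.4898 -0.6904 -0.5324  1.1526]
 [ 0.      0.      0.      1.    ]]
side mill_holder [(0.53, array([345.1, 192.2,  19.6,  27.5]))]
side nut [(0.61, array([346.4, 193.6,  21.7,  28.8])), (0.59, array([282.5, 204.8,  46.7,  29. ]))]
side stand [(0.89, array([237.7, 244.8, 119.6, 134.3]))]
side nose [(0.76, array([237.5, 243.2, 123.6, 129. ]))]
side rack [(0.94, array([354.7, 205.8,  59.8,  67. ]))]
side stop_pin [(0.7, array([236.6, 243.8, 121.5, 131.4])), (0.36, array([353.8, 204.4,  62.2,  65.9]))]
side drill_holder [(0.79, array([358.9, 174.8,  18.1,  33.6]))]
side shell_holder []
side dog_tops [(0.97, array([237.7, 243.1, 122. , 131.3]))]
```

```bash
python3 - <<'E'
from h import *
for c in('top','side'):
    im=np.load(c+'0.npz')['im']; save(im,c+'0b.png',(160,120,460,300) if c=='top' else (150,120,420,320),2.6)
E
```

```text
(no output)
```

View pics/top0.png

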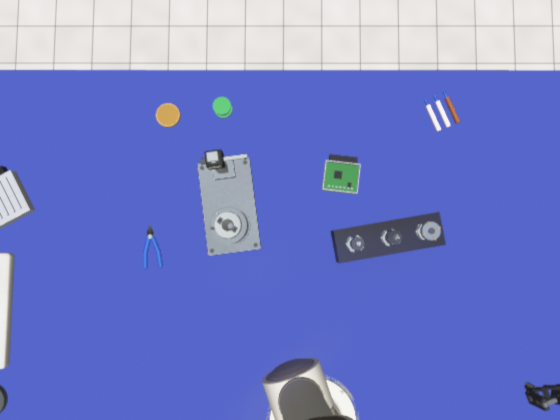

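View pics/side0.png

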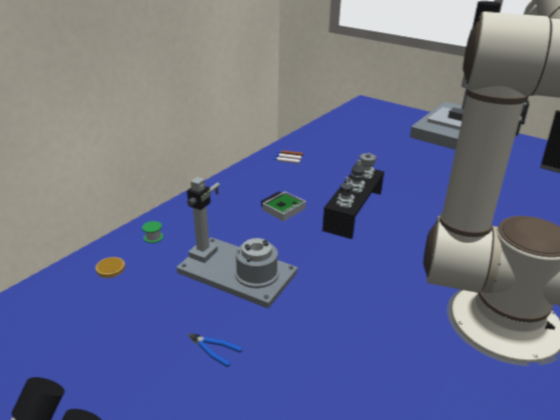

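View pics/top0b.png

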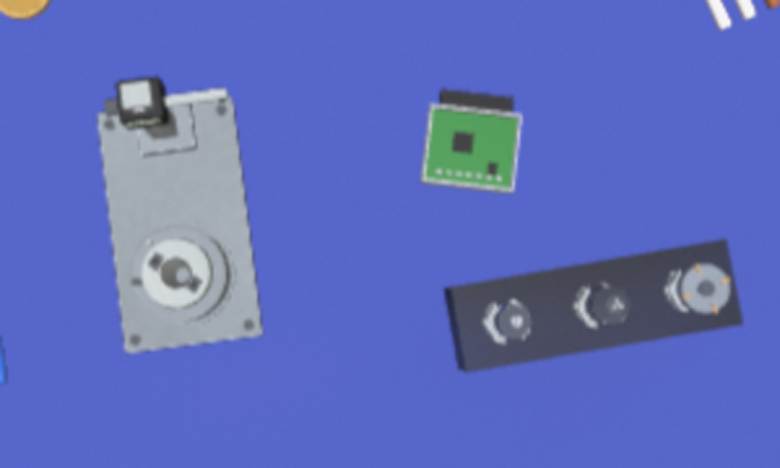

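View pics/side0b.png

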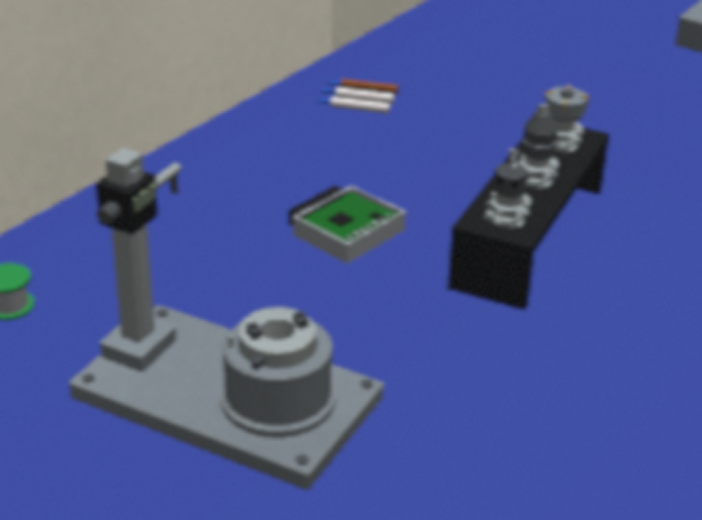

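The mill holder stands in the rack hole nearest the stand, at about (357,243) in the top view. The spindle is at about (228,225), with two dark dogs on it. Next I'll measure both.

```bash
cat > m.py <<'E'
from h import *
np.set_printoptions(precision=4,suppress=True)
C={}
for c in('top','side'):
    z=np.load(c+'0.npz');d=z['d'];im=z['im']
    v,u=np.mgrid[:420,:560]; P=unproj(c,u,v,d); P[d<=0]=np.nan; C[c]=(im,d,P)
E
python3 - <<'E'
from m import *
from scipy.spatial import cKDTree
for c in C:
    im,d,P=C[c]; hsv=cv2.cvtColor(im,cv2.COLOR_RGB2HSV)
    # depth sanity: bench height
    b=(hsv[...,0]>110)&(hsv[...,0]<128)&(hsv[...,1]>120); print(c,'bench z',np.nanpercentile(P[b][:,2],[5,50,95]))
    rackroi=(P[...,1]>-0.45)&(P[...,1]<0.02)&(P[...,0]>0.3)&(P[...,0]<0.65)
    for n,sel in (('racktop',rackroi&(abs(P[...,2]-.08)<.006)&(im.max(-1)<90)),
      ('nutTop',rackroi&(P[...,2]>.12)),):
        q=P[sel]
        if len(q)<5: continue
        r=cv2.minAreaRect((q[:,:2]*1000).astype(np.float32)); print(n,len(q),r,q[:,2].mean())
    q=P[rackroi&(P[...,2]>.105)]
    # cluster by y
    import scipy.ndimage as nd
    lab,n=nd.label(rackroi&(P[...,2]>.115))
    for k in range(1,n+1):
        qq=P[lab==k]
        if len(qq)>8: print(' cl',len(qq),qq.mean(0),qq.min(0),qq.max(0))
    st=(P[...,1]>0.05)&(P[...,1]<0.4)&(P[...,0]>0.3)&(P[...,0]<0.8)
    for lo,hi in((.016,.028),(.083,.093),(.100,.109),(.1095,.12)):
        q=P[st&(P[...,2]>lo)&(P[...,2]<hi)]
        if len(q)<3: continue
        print(lo,len(q),cv2.minAreaRect((q[:,:2]*1000).astype(np.float32)),q.mean(0))
E
```

```text
top bench z [-0.0049 -0.0003  0.0043]
racktop 878 ((507.8009948730469, -199.8590850830078), (82.71484375, 286.89581298828125), 9.62539005279541) 0.07965672681653482
nutTop 649 ((510.0391540527344, -205.52645874023438), (48.428096771240234, 231.1784210205078), 7.854477882385254) 0.1436291410475045
 cl 311 [ 0.5222 -0.2935  0.1411] [ 0.4993 -0.3198  0.1241] [ 0.5455 -0.2711  0.15  ]
 cl 200 [ 0.5053 -0.1975  0.1502] [ 0.4887 -0.2206  0.1151] [ 0.5223 -0.1823  0.1749]
 cl 150 [ 0.4888 -0.1072  0.1381] [ 0.4728 -0.1261  0.1162] [ 0.5065 -0.0917  0.1617]
0.016 3147 ((593.9985961914062, 238.27816772460938), (264.06573486328125, 150.22169494628906), 7.830761909484863) [0.5977 0.2363 0.0218]
0.083 501 ((598.6458129882812, 227.75054931640625), (97.25926208496094, 218.96910095214844), 87.3634033203125) [0.5403 0.2281 0.0878]
0.1 385 ((600.1488037109375, 229.7794189453125), (76.67562866210938, 194.6165008544922), 85.6043930053711) [0.5418 0.2311 0.1047]
0.1095 63 ((598.0836181640625, 245.07081604003906), (179.81259155273438, 53.100345611572266), 11.927644729614258) [0.5538 0.2325 0.1129]
side b
[... 297 characters left out ...]
l 406 [ 0.5114 -0.2346  0.1394] [ 0.4888 -0.3211  0.1151] [ 0.5507 -0.1789  0.1738]
 cl 157 [ 0.488  -0.1006  0.1338] [ 0.4733 -0.1282  0.1151] [ 0.5076 -0.0876  0.161 ]
0.016 2556 ((595.8349609375, 238.95777893066406), (268.0458679199219, 156.77346801757812), 8.00961685180664) [0.5896 0.2603 0.0223]
0.083 459 ((594.43701171875, 255.30575561523438), (219.0084991455078, 93.33537292480469), 19.44607162475586) [0.5413 0.2479 0.088 ]
0.1 389 ((605.1488037109375, 232.50367736816406), (72.29615020751953, 204.5681610107422), 89.958740234375) [0.5544 0.2379 0.1048]
0.1095 103 ((612.3222045898438, 248.30087280273438), (195.17674255371094, 49.87759780883789), 12.817607879638672) [0.6121 0.2468 0.1141]
```

```bash
cat > rect.py <<'E'
from m import *
def rect(cam,im,cx,cy,z,half=.045,n=360):
    # orthographic patch: image right=-y, up=+x
    g=np.linspace(-half,half,n); out=np.zeros((n,n,2),np.float32)
    i=viewer.camera_info(cam);K=np.array(i['camera_matrix']);T=np.array(i['extrinsics'])
    X,Y=np.meshgrid(g,g); W=np.stack([cx-Y,cy-X,np.full_like(X,z)],-1)
    c=W@T[:3,:3].T+T[:3,3]; q=c@K.T
    return cv2.remap(im,(q[...,0]/q[...,2]).astype(np.float32),(q[...,1]/q[...,2]).astype(np.float32),cv2.INTER_CUBIC)
E
python3 - <<'E'
from rect import *
from scipy.optimize import least_squares
def circ(q,r):
    f=lambda p:np.hypot(q[:,0]-p[0],q[:,1]-p[1])-r
    s=least_squares(f,q.mean(0)[:2],loss='soft_l1',f_scale=.001); return s.x,np.median(abs(s.fun))
for c in C:
    im,d,P=C[c]
    # nut side pts
    R=np.hypot(P[...,0]-.4895,P[...,1]+.1065)
    q=P[(R<.024)&(P[...,2]>.114)&(P[...,2]<.134)]; print(c,'nutside',len(q),circ(q,.017))
    q=P[(R<.022)&(abs(P[...,2]-.137)<.003)]; print('nuttop mean',len(q),q.mean(0))
    q=P[(R<.02)&(P[...,2]>.142)]; print('tool',len(q),q.mean(0) if len(q) else 0)
    R=np.hypot(P[...,0]-.538,P[...,1]-.2306)
    q=P[(R<.06)&(P[...,2]>.03)&(P[...,2]<.082)]; print('housing',len(q),circ(q,.05) if len(q)>5 else 0)
    q=P[(R<.042)&(P[...,2]>.092)&(P[...,2]<.102)]; print('spindle',len(q),circ(q,.035) if len(q)>5 else 0)
    q=P[(R<.042)&(abs(P[...,2]-.105)<.003)]; print('nose',cv2.minEnclosingCircle((q[:,:2]*1000).astype(np.float32)))
    q=P[(R<.032)&(P[...,2]>.1095)]; 
    r=q-[.538,.2306,0]; a=np.arctan2(r[:,1],r[:,0]); print('dogs',len(q),q.mean(0),'ang',np.degrees(np.angle(np.exp(2j*a).mean()))/2)
    A=np.hstack([rect(c,im,.538,.2306,.110),rect(c,im,.4895,-.1065,.100)]); save(A,'rect_%s.png'%c)
E
```

```text
top nutside 25 (array([ 0.4892, -0.1086]), np.float64(0.000562311039153756))
nuttop mean 89 [ 0.4879 -0.1075  0.1369]
tool 21 [ 0.4895 -0.1066  0.1511]
housing 172 (array([0.537 , 0.2295]), np.float64(0.0016853307942760881))
spindle 87 (array([0.5346, 0.2281]), np.float64(0.006546789187690832))
nose ((539.6588745117188, 233.8866729736328), 38.47671127319336)
dogs 57 [0.5375 0.2311 0.1131] ang 58.37626918413038
side nutside 79 (array([ 0.492 , -0.1083]), np.float64(0.0012255663455461516))
nuttop mean 59 [ 0.4895 -0.1026  0.1374]
tool 23 [ 0.491  -0.1062  0.1527]
housing 765 (array([0.54  , 0.2309]), np.float64(0.0010100841335808977))
spindle 145 (array([0.5393, 0.2327]), np.float64(0.002593776422639145))
nose ((539.448974609375, 232.11831665039062), 36.58592224121094)
dogs 54 [0.5396 0.2344 0.1134] ang 59.91410370060059
```

```bash
ls pics
```

```text
rect_side.png
rect_top.png
side0.png
side0b.png
top0.png
top0b.png
```

View pics/rect_top.png

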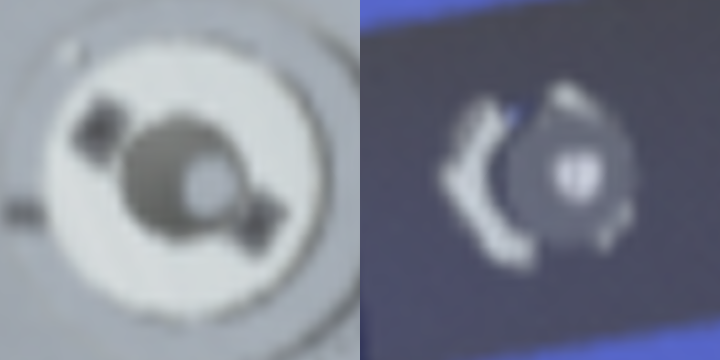

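View pics/rect_side.png

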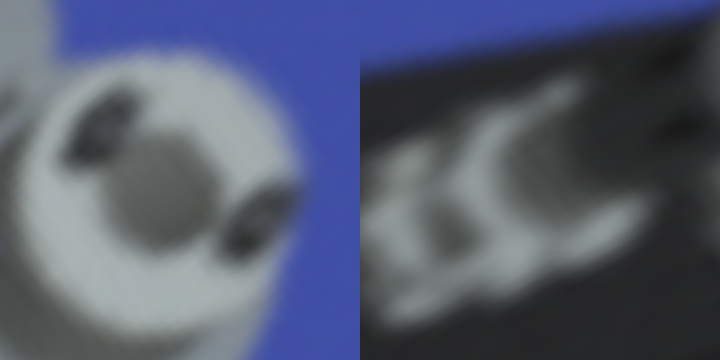

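```bash
python3 - <<'E'
from rect import *
im=C['side'][0]; save(im,'s1.png',(320,170,390,245),8)
A=[]
for c in C:
    im=C[c][0]; g=cv2.cvtColor(im,cv2.COLOR_RGB2GRAY)
    i=viewer.camera_info(c);K=np.array(i['camera_matrix']);T=np.array(i['extrinsics'])
    print(c,'cam pos',-T[:3,:3].T@T[:3,3])
    R=rect(c,im,.4895,-.1065,.100)
    for a in (23,113):
        R2=R.copy()
        for k,col in((0,(255,0,0)),):
            r=np.radians(a); dx,dy=np.cos(r),np.sin(r)
            for s in(-1,1):
                for w in(-8.5,8.5):
                    p=[];
                    for t in(16,23):
                        x=s*t*dx-w*dy; y=s*t*dy+w*dx; p.append((int(180-y*4),int(180-x*4)))
                    cv2.line(R2,p[0],p[1],col,1)
        cv2.circle(R2,(180,180),92,(0,255,0),1)
        A.append(R2)
save(np.vstack([np.hstack(A[:2]),np.hstack(A[2:])])[:, :],'rr.png',None,.83)
E
```

```text
top cam pos [0.4958 0.074  1.3385]
side cam pos [-0.0695  0.9896  0.8176]
```

View pics/s1.png

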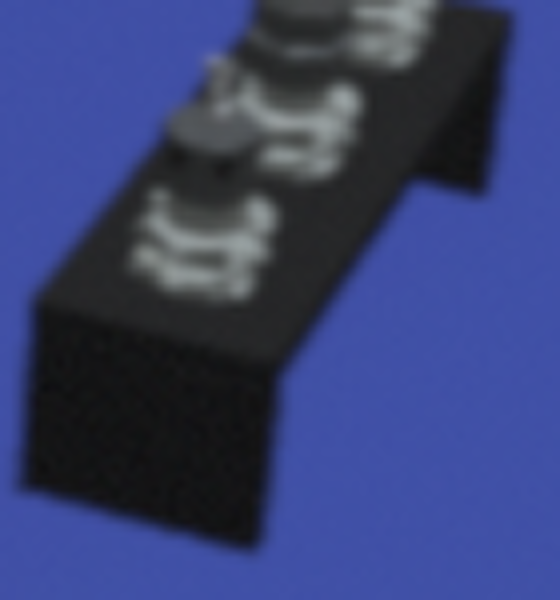

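View pics/rr.png

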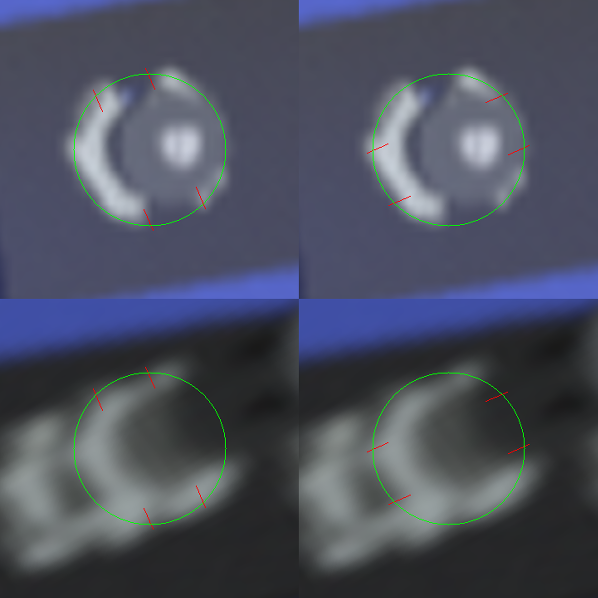

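Emit:
{"fn": "step_arm", "kwargs": {
  "increments": [
    [[-10,0,-7,0,-2,0],[-30,-1,-20,0,-6,0],[-58,-2,-39,0,-11,0],[-88,-2,-59,0,-17,0],[-118,-3,-79,0,-22,0],[-148,-3,-99,0,-28,0],[-178,-4,-119,0,-33,0],[-208,-4,-139,0,-39,0],[-238,-5,-159,0,-45,0],[-268,-5,-179,0,-50,0],[-298,-6,-199,0,-56,0],[-328,-7,-219,0,-61,0],[-358,-8,-239,0,-67,0],[-388,-9,-259,0,-73,0],[-411,-9,-275,0,-77,0],[-422,-9,-282,0,-79,0],[-426,-9,-285,0,-80,0],[-426,-9,-285,0,-80,0]]
  ],
  "claw": 85,
  "squeeze": 40
}}

```text
time_s: 2.8
tool_pos: [0.49, -0.1067, 0.2402]
tool_rot: [[0.167, -0.0, 0.986], [-0.986, -0.0, 0.167], [0.0, -1.0, -0.0]]
wrist_force: [0.5, -1.2, -0.2]
opening: 0.0848
```

```bash
cat > mv.py <<'E'
from h import *
np.set_printoptions(precision=4,suppress=True)
def show():
    s=telemetry.read_state(); R=np.array(s['tool_rot']); p=np.array(s['tool_pos'])
    print('t',round(s['time_s'],2),'tcp',p,'phi',np.degrees(np.arctan2(R[1,2],R[0,2])),'tilt(y axis)',R[:,1],'F',np.array(s['wrist_force']),'T',np.array(s['wrist_torque']),'open',s['opening'],'q',np.array(s['joints']))
    return p,R
def inc(tgt,phi):
    p,R=show(); d=R.T@(np.array(tgt)-p)*1000
    f=np.radians(phi); Rt=np.array([[-np.cos(f-np.pi/2)*-1*-1,0,np.cos(f)],[0,0,0],[0,0,0]])
    z=np.array([np.cos(f),np.sin(f),0]); y=np.array([0,0,-1.]); x=np.cross(y,z); Rt=np.stack([x,y,z],1)
    r=cv2.Rodrigues(R.T@Rt)[0].ravel(); print('inc',d,np.degrees(r))
E
python3 - <<'E'
from mv import *
inc([.490,-.107,.106],9.6)
im,d=viewer.read_camera('top'); save(im,'t1.png',(290,180,430,300),5)
im,d=viewer.read_camera('side'); save(im,'s2.png',(290,100,430,240),5)
E
```

```text
t 2.8 tcp [ 0.49   -0.1067  0.2402] phi 9.621718804538856 tilt(y axis) [-0.0004 -0.0001 -1.    ] F [ 0.4525 -1.1845 -0.2094] T [ 0.0477 -0.0156 -0.0547] open 0.08483930091857024 q [-0.2144 -0.0254  0.0782  1.6747 -0.0002  1.1885]
inc [  0.2869 134.2209   0.032 ] [0.021  0.0217 0.001 ]
```

View pics/s2.png

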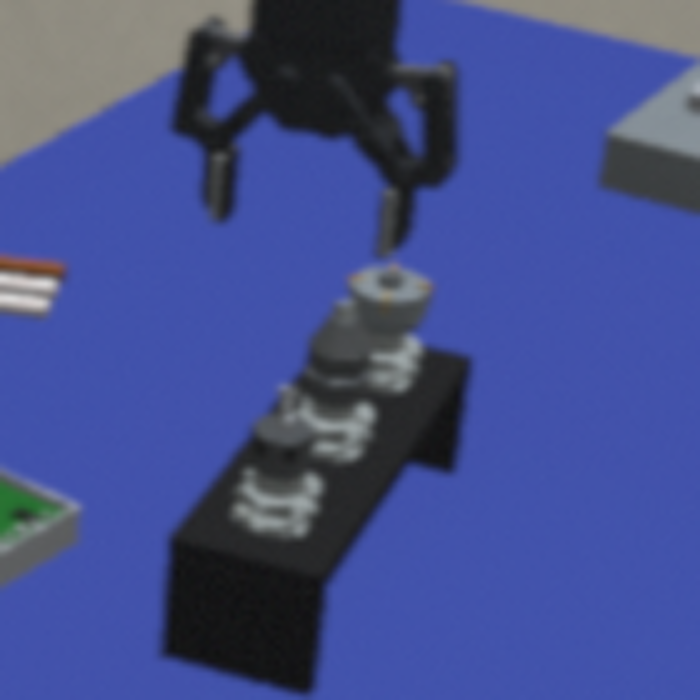

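```bash
python3 - <<'E'
from h import *
for z in(.24,.253): print(proj('side',[.49,-.1067,z]))
E
```

```text
[349.5786797  151.39437687]
[350.01717421 146.89771678]
```

Emit:
{"fn": "step_arm", "kwargs": {
  "increments": [
    [[0,12,0,0,0,0],[0,32,0,0,0,0],[0,52,0,0,0,0],[0,72,0,0,0,0],[0,92,0,0,0,0],[0,110,0,0,0,0],[0,124,0,0,0,0],[0,132,0,0,0,0],[0,134,0,0,0,0],[0,134,0,0,0,0]]
  ]
}}

```text
time_s: 3.9
tool_pos: [0.4902, -0.107, 0.1065]
tool_rot: [[0.166, 0.0, 0.986], [-0.986, -0.0, 0.166], [0.0, -1.0, 0.0]]
wrist_force: [0.3, -0.8, -0.3]
opening: 0.0848
```

Emit:
{"fn": "step_arm", "kwargs": {
  "increments": [
    [[0,0,0,0,0,0],[0,0,0,0,0,0],[0,0,0,0,0,0],[0,0,0,0,0,0],[0,0,0,0,0,0],[0,0,0,0,0,0],[0,0,0,0,0,0],[0,0,0,0,0,0],[0,0,0,0,0,0],[0,0,0,0,0,0]]
  ],
  "claw": 25,
  "squeeze": 50
}}

```text
time_s: 4.9
tool_pos: [0.4903, -0.1069, 0.1068]
tool_rot: [[0.167, 0.001, 0.986], [-0.986, -0.0, 0.167], [0.0, -1.0, 0.001]]
wrist_force: [-1.3, 0.3, 5.5]
opening: 0.0326
```

```bash
python3 - <<'E'
from mv import *
show()
im,d=viewer.read_camera('side'); save(im,'s3.png',(290,120,430,240),5)
E
```

```text
t 4.9 tcp [ 0.4903 -0.1069  0.1068] phi 9.585922125893077 tilt(y axis) [ 0.0007 -0.0002 -1.    ] F [-1.2593  0.3233  5.4715] T [-0.0098  0.3382  0.0047] open 0.032615483067399226 q [-0.2146 -0.0397 -0.1932  1.4166 -0.0001  1.1888]
```

View pics/s3.png

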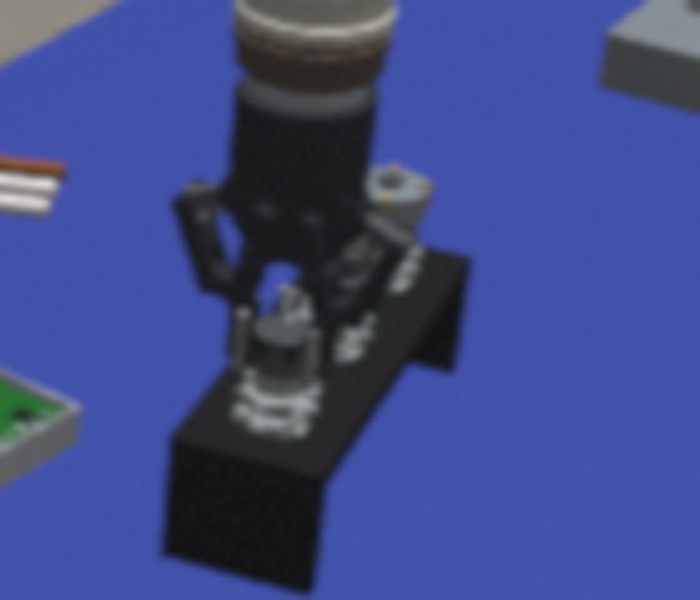

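Emit:
{"fn": "step_arm", "kwargs": {
  "increments": [
    [[0,-2,0,0,0,0],[0,-6,0,0,0,0],[0,-14,0,0,0,0],[0,-26,0,0,0,0],[0,-40,0,0,0,0],[0,-56,0,0,0,0],[0,-72,0,0,0,0],[0,-88,0,0,0,0],[0,-104,0,0,0,0],[0,-117,0,0,0,0],[0,-124,0,0,0,0],[0,-126,0,0,0,0],[0,-126,0,0,0,0]]
  ]
}}

```text
time_s: 6.25
tool_pos: [0.4902, -0.1069, 0.2322]
tool_rot: [[0.166, -0.0, 0.986], [-0.986, 0.0, 0.166], [-0.0, -1.0, -0.0]]
wrist_force: [0.4, 0.6, -5.2]
opening: 0.0332
```

```bash
python3 - <<'E'
from mv import *
show()
im,d=viewer.read_camera('side'); save(im,'s4.png',(290,80,430,200),5); np.savez('side1.npz',im=im,d=d)
im,d=viewer.read_camera('top'); save(im,'t4.png',(300,180,420,280),6); np.savez('top1.npz',im=im,d=d)
E
```

```text
t 6.25 tcp [ 0.4902 -0.1069  0.2322] phi 9.580168490680293 tilt(y axis) [-0.0001  0.0001 -1.    ] F [ 0.4478  0.5596 -5.223 ] T [ 0.0102  0.0757 -0.0224] open 0.03322384891752906 q [-0.2147 -0.0282  0.0599  1.659   0.      1.1889]
```

View pics/s4.png

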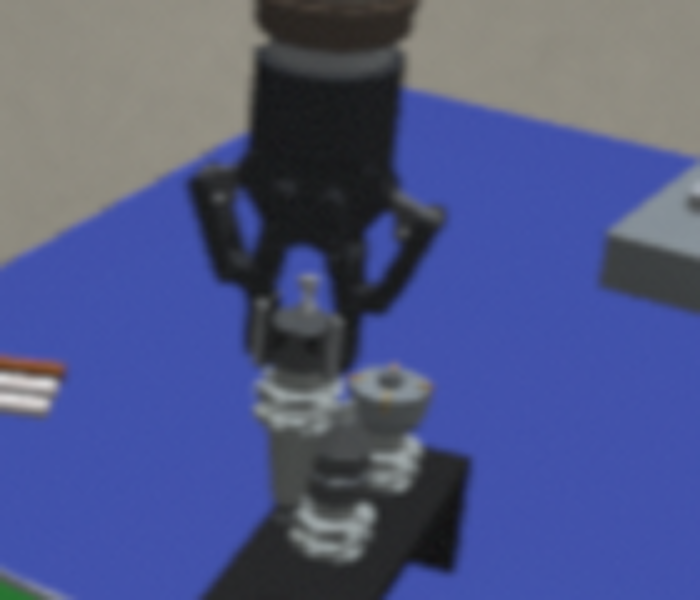

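View pics/t4.png

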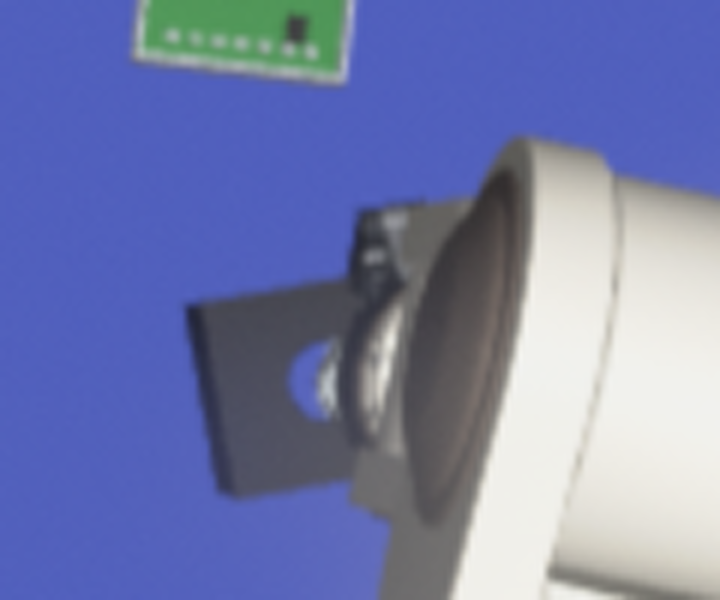

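```bash
python3 - <<'E'
from mv import *
inc([.5385,.2305,.232],49)
im=np.load('side1.npz')['im']; save(im,'s5.png',(335,145,365,190),16)
E
```

```text
t 6.35 tcp [ 0.49   -0.1068  0.2316] phi 9.582403438564237 tilt(y axis) [-0.0011  0.0002 -1.    ] F [-1.0771  0.5991 -5.4605] T [ 0.0818 -0.0113 -0.0318] open 0.03257891594281916 q [-0.2147 -0.028   0.0588  1.6587 -0.      1.1888]
inc [-324.5604   -0.3966  104.0148] [  0.0489 -39.4176  -0.0429]
```

View pics/s5.png

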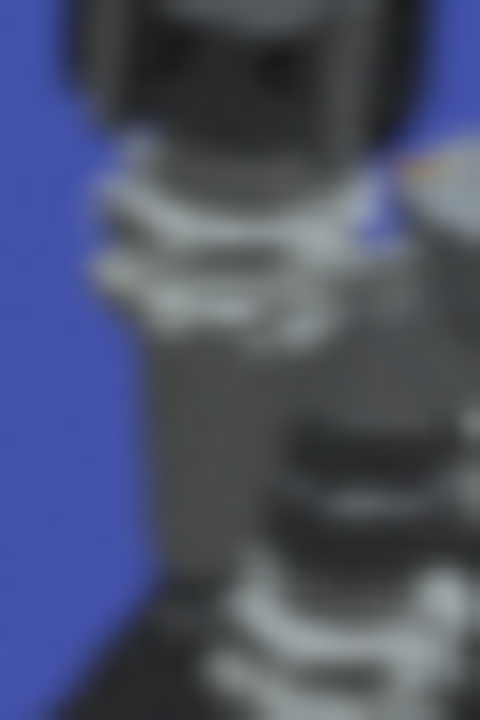

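Emit:
{"fn": "step_arm", "kwargs": {
  "increments": [
    [[-6,0,2,0,-2,0],[-20,0,6,0,-6,0],[-42,0,13,0,-13,0],[-66,0,21,0,-20,0],[-90,0,29,0,-27,0],[-114,0,37,0,-34,0],[-138,0,44,0,-41,0],[-162,0,52,0,-49,0],[-186,0,60,0,-56,0],[-210,0,67,0,-64,0],[-234,0,75,0,-71,0],[-258,0,83,0,-79,0],[-282,0,90,0,-86,0],[-303,0,97,0,-93,0],[-318,0,102,0,-98,0],[-324,0,104,0,-100,0],[-324.5,0,104,0,-100,0],[-324.5,0,104,0,-100,0],[-324.5,0,104,0,-100,0]]
  ]
}}

```text
time_s: 8.25
tool_pos: [0.5386, 0.2297, 0.2324]
tool_rot: [[0.943, 0.0, -0.333], [0.333, -0.0, 0.943], [-0.0, -1.0, -0.0]]
wrist_force: [0.6, -0.0, -5.5]
opening: 0.0325
```

```bash
python3 - <<'E'
from mv import *
show()
for c in('side','top'):
    im,d=viewer.read_camera(c); np.savez(c+'2.npz',im=im,d=d)
    save(im,c+'2.png')
    u,v=proj(c,[.5385,.2305,.18]).astype(int); print(u,v); save(im,c+'2z.png',(u-40,v-40,u+40,v+60),6)
E
```

```text
t 8.25 tcp [0.5386 0.2297 0.2324] phi 109.48025290874423 tilt(y axis) [ 0.     -0.0002 -1.    ] F [ 0.5828 -0.0259 -5.5345] T [-0.0074 -0.0392  0.0287] open 0.03252317416760786 q [ 0.4032  0.1747  0.2752  1.6714 -0.0002  0.0632]
256 219
223 223
```

View pics/side2z.png

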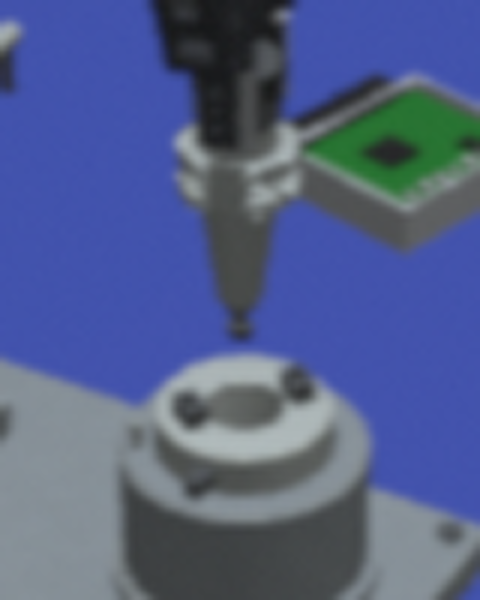

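View pics/top2.png

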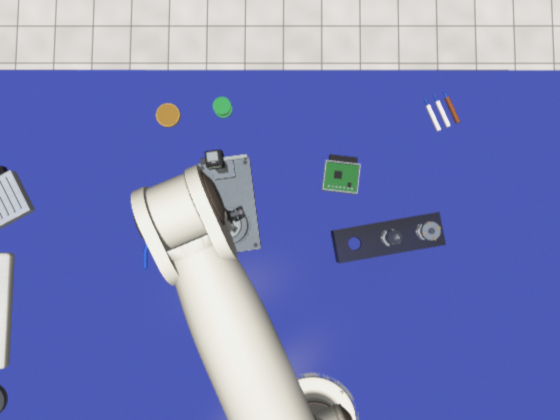

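```bash
python3 - <<'E'
from mv import *
im=np.load('side2.npz')['im']
u0,v0=216,179; S=10
# crops x 235..285 , y 190..260
box=(228,190,284,260)
A=[]
def draw(cx,cy,zg,az,hx,hy,dz):
    I=im[box[1]:box[3],box[0]:box[2]].copy(); I=cv2.resize(I,None,fx=S,fy=S,interpolation=cv2.INTER_CUBIC)
    pp=lambda P:tuple(int(round(t)) for t in ((proj('side',P)-[box[0],box[1]]+.5)*S))
    a=np.radians(az); ca,sa=np.cos(a),np.sin(a)
    for w in(-8.5,8.5):
        r=np.sqrt(23**2-8.5**2)
        P=[[cx+(r*ca-w*sa)/1000,cy+(r*sa+w*ca)/1000,zg+z] for z in(.002,.022)]
        cv2.line(I,pp(P[0]),pp(P[1]),(255,0,0),1)
    for z,r in((.002,.023),(.022,.023),(-.066,.0055)):
        t=np.linspace(0,2*np.pi,80); pts=np.array([pp([cx+r*np.cos(q),cy+r*np.sin(q),zg+z]) for q in t]); cv2.polylines(I,[pts],True,(0,255,0),1)
    for z,r in((.105,.015875),(.105,.035),(.088,.05)):
        t=np.linspace(0,2*np.pi,80); pts=np.array([pp([hx+r*np.cos(q),hy+r*np.sin(q),z]) for q in t]); cv2.polylines(I,[pts],True,(255,255,0),1)
    return I
save(draw(.5386,.2297,.2036,118,.5385,.2305,0),'ov.png')
E
```

```text
(no output)
```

View pics/ov.png

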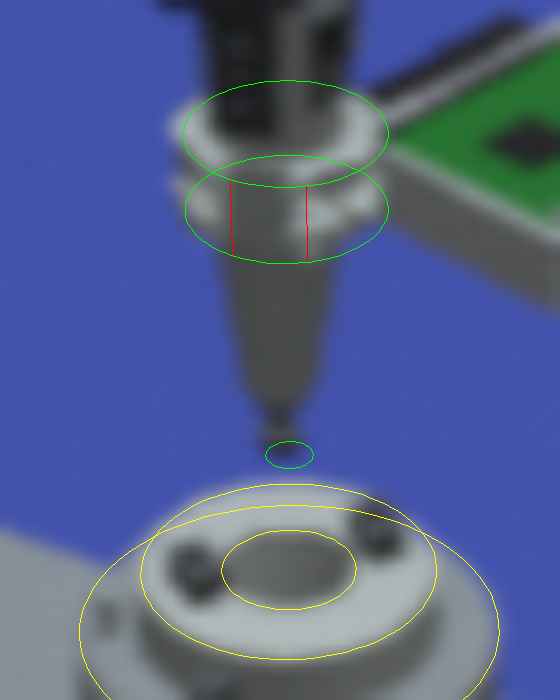

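```bash
python3 - <<'E'
from mv import *
from scipy.optimize import least_squares
z=np.load('side2.npz');d=z['d']; v,u=np.mgrid[:420,:560]
P=unproj('side',u,v,d); P[d<=0]=np.nan
R=np.hypot(P[...,0]-.5386,P[...,1]-.2297)
sel=(R<.032)&(P[...,2]>.118)&(P[...,2]<.225)
q=P[sel]; print(len(q),q[:,2].min(),q[:,2].max())
h=np.histogram(q[:,2],bins=np.arange(.118,.226,.006)); 
for a,b in zip(h[1],h[0]):
    m=(q[:,2]>=a)&(q[:,2]<a+.006)
    if b: 
        w=q[m]; s=w[:,:2]-[.5386,.2297]; print(round(a,3),b,w.mean(0), 'lat range', np.ptp(s@[-.81,-.587])*1000, 'latmid',(s@np.array([-.81,-.587])).mean()*1000,'toward cam',(s@np.array([-.608,.76])).max()*1000)
# model fit : gauge height g & axis, radius from profile
def rad(zz):
    r=np.where(zz<-.048,.0055,np.where(zz<0,.015875+zz*7/48,.015875)); r=np.where(zz>.002,.023,r); r=np.where(zz>.022,.0155,r); r=np.where(zz>.034,.017,r); return r
sh=q[(q[:,2]>.16)&(q[:,2]<.2)]
f=lambda p:np.hypot(sh[:,0]-p[0],sh[:,1]-p[1])-(.015875+(sh[:,2]-.2036)*7/48)
s=least_squares(f,[.5386,.2297],loss='soft_l1',f_scale=.001); print('shank',len(sh),s.x,np.median(abs(s.fun)))
R=np.hypot(P[...,0]-.538,P[...,1]-.2306)
w=P[(R<.06)&(P[...,2]>.03)&(P[...,2]<.082)]
f=lambda p:np.hypot(w[:,0]-p[0],w[:,1]-p[1])-.05
s=least_squares(f,[.5386,.2297],loss='soft_l1',f_scale=.001); print('housing',len(w),s.x,np.median(abs(s.fun)))
w=P[(R<.034)&(abs(P[...,2]-.105)<.004)];print('nose z',np.median(w[:,2]))
# bottom of stud/ flange rows
for uu in(255,256): print([(vv,np.round(P[vv,uu]*1000)) for vv in range(190,240,2)])
E
```

```text
335 0.1388801318417352 0.22497817233440864
0.136 3 [0.5388 0.2347 0.1402] lat range 4.454677280767085 latmid -3.0768523122876053 toward cam 5.506983965154211
0.142 15 [0.5401 0.2329 0.1445] lat range 9.688087472647835 latmid -3.132621712870288 toward cam 6.8379863171986885
0.148 5 [0.5395 0.2336 0.1511] lat range 9.218735635448422 latmid -3.0200007429243096 toward cam 3.3566725788506195
0.154 10 [0.5391 0.2355 0.1574] lat range 16.330512284354306 latmid -3.801163058382557 toward cam 7.852104207344824
0.16 17 [0.537  0.2361 0.1628] lat range 18.41881139517569 latmid -2.467213842087458 toward cam 9.83520891126082
0.166 18 [0.5366 0.2373 0.1693] lat range 18.359241558265392 latmid -2.873973149292029 toward cam 9.263865616146154
0.172 18 [0.5358 0.2368 0.1752] lat range 20.927497247573182 latmid -1.9224442862424755 toward cam 11.125864613324246
0.178 23 [0.536  0.2379 0.181 ] lat range 22.908696343923566 latmid -2.6542621491902265 toward cam 12.780936173505227
0.184 20 [0.5359 0.2393 0.1875] lat range 22.758634358802293 latmid -3.463402875687003 toward cam 12.530182641945487
0.19 22 [0.5
[... 1695 characters left out ...]
524., 248., 252.])), (200, array([523., 249., 247.])), (202, array([525., 247., 241.])), (204, array([522., 251., 239.])), (206, array([531., 240., 225.])), (208, array([529., 243., 222.])), (210, array([528., 243., 217.])), (212, array([530., 241., 210.])), (214, array([528., 243., 207.])), (216, array([531., 240., 199.])), (218, array([532., 239., 192.])), (220, array([531., 240., 188.])), (222, array([532., 239., 182.])), (224, array([534., 237., 174.])), (226, array([533., 238., 169.])), (228, array([535., 235., 161.])), (230, array([536., 234., 155.])), (232, array([537., 233., 148.])), (234, array([537., 233., 143.])), (236, array([658.,  82.,   1.])), (238, array([562., 202., 103.]))]
```

```bash
python3 - <<'E'
from mv import *
def ray(cam,u,v,z):
    a=unproj(cam,u,v,.5);b=unproj(cam,u,v,1.); t=(z-a[2])/(b[2]-a[2]); return a+t*(b-a)
im=np.load('side2.npz')['im']; g=cv2.cvtColor(im,cv2.COLOR_RGB2GRAY)
for r0 in((241,241,254,255),(259,237,272,250)):
    G=255-g[r0[1]:r0[3],r0[0]:r0[2]].astype(float); G=np.clip(G-150,0,None); v,u=np.mgrid[r0[1]:r0[3],r0[0]:r0[2]]
    print((u*G).sum()/G.sum(),(v*G).sum()/G.sum())
a=ray('side',228+198/10-.5,190+570/10-.5,.110);b=ray('side',228+378/10-.5,190+530/10-.5,.110)
print(a,b,np.linalg.norm(a-b),(a+b)/2,np.degrees(np.arctan2(*(b-a)[1::-1])))
inc([.5365,.2305,.2324],51.3)
E
```

```text
246.26622662266226 247.84818481848185
265.42206896551727 241.58068965517242
[0.551  0.2489 0.11  ] [0.5271 0.2106 0.11  ] 0.045189266865993095 [0.539  0.2298 0.11  ] -121.93833395777673
t 8.35 tcp [0.5387 0.2297 0.2325] phi 109.49752350349769 tilt(y axis) [ 0.0003  0.     -1.    ] F [ 0.4457 -0.0438 -4.2182] T [ 0.0346  0.0233 -0.004 ] open 0.03291876680985661 q [ 0.4031  0.1747  0.2755  1.6713 -0.0001  0.0628]
inc [-1.8412  0.1106  1.4646] [-0.0046 58.1975  0.0156]
```

Emit:
{"fn": "step_arm", "kwargs": {
  "increments": [
    [[0,0,0,0,3,0],[-0.5,0,0.4,0,9,0],[-0.9,0,0.7,0,16,0],[-1.2,0,1,0,23,0],[-1.5,0,1.2,0,30,0],[-1.8,0,1.5,0,37,0],[-1.8,0,1.5,0,44,0],[-1.8,0,1.5,0,51,0],[-1.8,0,1.5,0,56,0],[-1.8,0,1.5,0,58,0],[-1.8,0,1.5,0,58.5,0],[-1.8,0,1.5,0,58.5,0]]
  ]
}}

```text
time_s: 9.55
tool_pos: [0.5365, 0.2309, 0.2324]
tool_rot: [[0.778, 0.0, 0.628], [-0.628, 0.0, 0.778], [0.0, -1.0, 0.0]]
wrist_force: [-0.2, 0.3, -5.0]
opening: 0.0325
```

```bash
cat > chk.py <<'E'
from mv import *
import sys
from scipy.optimize import least_squares
def meas(tag,zg,lo,hi):
    p,R=show(); 
    im,d=viewer.read_camera('side'); np.savez(tag+'.npz',im=im,d=d)
    v,u=np.mgrid[:420,:560]; P=unproj('side',u,v,d); P[d<=0]=np.nan
    Rr=np.hypot(P[...,0]-p[0],P[...,1]-p[1]); sh=P[(Rr<.025)&(P[...,2]>lo)&(P[...,2]<hi)]
    f=lambda q:np.hypot(sh[:,0]-q[0],sh[:,1]-q[1])-(.015875+(sh[:,2]-zg)*7/48)
    s=least_squares(f,p[:2],loss='soft_l1',f_scale=.001); print('shank',len(sh),s.x,np.median(abs(s.fun)),'rel tcp mm',(s.x-p[:2])*1000)
    box=(216,180,296,260); save(im,tag+'.png',box,8)
    return im
E
python3 - <<'E'
from chk import *
p,R=show(); meas('side3',p[2]-.0288,.16,.2)
E
```

```text
t 9.55 tcp [0.5365 0.2309 0.2324] phi 51.08396738672868 tilt(y axis) [ 0.0002  0.     -1.    ] F [-0.2069  0.277  -5.0382] T [-0.0032 -0.0449  0.0305] open 0.03252817699126821 q [ 0.4064  0.1709  0.2709  1.6706 -0.      1.0856]
t 9.55 tcp [0.5365 0.2309 0.2324] phi 51.08396738672868 tilt(y axis) [ 0.0002  0.     -1.    ] F [-0.2069  0.277  -5.0382] T [-0.0032 -0.0449  0.0305] open 0.03252817699126821 q [ 0.4064  0.1709  0.2709  1.6706 -0.      1.0856]
shank 136 [0.5395 0.2297] 0.000911033156706393 rel tcp mm [ 2.9862 -1.1656]
```

View pics/side3.png

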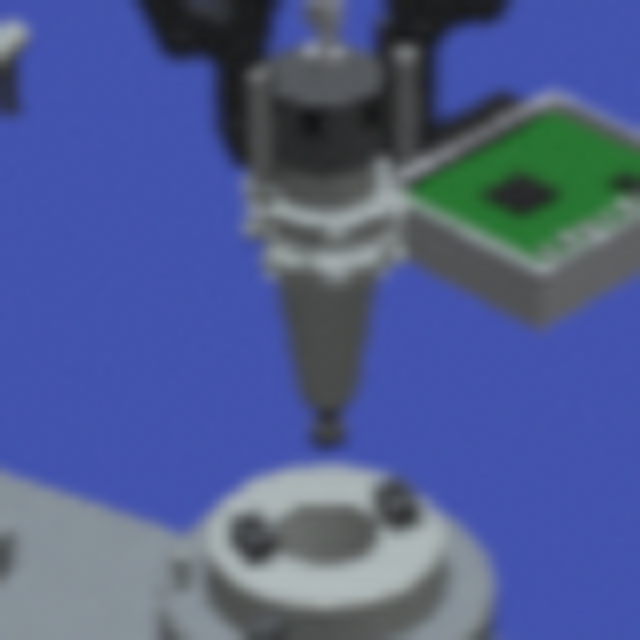

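Emit:
{"fn": "step_arm", "kwargs": {
  "increments": [
    [[-0.3,4,0.2,0,0,0],[-0.6,12,0.5,0,0,0],[-0.6,22,0.5,0,0,0],[-0.6,32,0.5,0,0,0],[-0.6,42,0.5,0,0,0],[-0.6,51,0.5,0,0,0],[-0.6,59,0.5,0,0,0],[-0.6,66,0.5,0,0,0],[-0.6,72,0.5,0,0,0],[-0.6,77,0.5,0,0,0],[-0.6,81,0.5,0,0,0],[-0.6,84,0.5,0,0,0],[-0.6,86,0.5,0,0,0],[-0.6,87,0.5,0,0,0],[-0.6,87,0.5,0,0,0]]
  ]
}}

```text
time_s: 11.1
tool_pos: [0.5364, 0.232, 0.1453]
tool_rot: [[0.778, 0.0, 0.628], [-0.628, 0.0, 0.778], [0.0, -1.0, 0.0]]
wrist_force: [-0.3, -0.5, -5.1]
opening: 0.033
```

```bash
python3 - <<'E'
from chk import *
p,R=show()
im,d=viewer.read_camera('side'); save(im,'s6.png',(216,180,296,270),8)
E
```

```text
t 11.1 tcp [0.5364 0.232  0.1453] phi 51.082464444401495 tilt(y axis) [ 0.0001  0.     -1.    ] F [-0.2838 -0.4751 -5.1145] T [-0.0273  0.001  -0.0249] open 0.032958764733471674 q [ 0.4082  0.1537  0.0832  1.5002 -0.      1.0874]
```

View pics/s6.png

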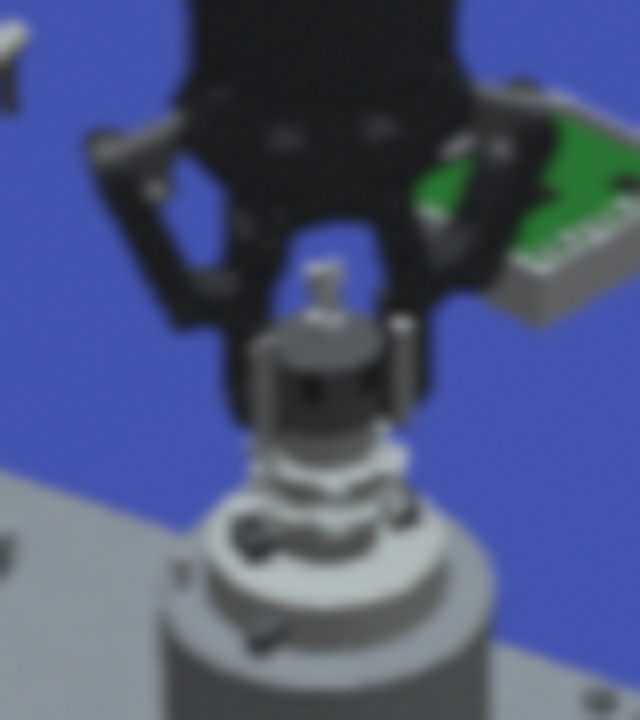

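Emit:
{"fn": "step_arm", "kwargs": {
  "increments": [
    [[0,0.8,0,0,0,0],[0,1.6,0,0,0,0],[0,2.4,0,0,0,0],[0,3.2,0,0,0,0],[0,4,0,0,0,0],[0,4.5,0,0,0,0],[0,5,0,0,0,0],[0,5,0,0,0,0]]
  ]
}}

```text
time_s: 11.95
tool_pos: [0.5364, 0.232, 0.1405]
tool_rot: [[0.778, 0.0, 0.628], [-0.628, 0.0, 0.778], [0.0, -1.0, 0.0]]
wrist_force: [-0.4, 0.4, -2.6]
opening: 0.0326
```

```bash
python3 - <<'E'
from chk import *
show()
E
```

```text
t 11.95 tcp [0.5364 0.232  0.1405] phi 51.085205039046286 tilt(y axis) [ 0.0003  0.0001 -1.    ] F [-0.4185  0.4292 -2.6084] T [-0.0094  0.0777  0.0111] open 0.03260118516345947 q [ 0.4083  0.1536  0.0738  1.4907 -0.      1.0875]
```

Emit:
{"fn": "step_arm", "kwargs": {
  "increments": [
    [[0,0.2,0,0,0,0],[0,0.4,0,0,0,0],[0,0.4,0,0,0,0]]
  ]
}}

```text
time_s: 12.25
tool_pos: [0.5364, 0.232, 0.1401]
tool_rot: [[0.778, 0.0, 0.628], [-0.628, 0.0, 0.778], [0.0, -1.0, 0.0]]
wrist_force: [-0.3, 0.1, -0.6]
opening: 0.0326
```

```bash
python3 - <<'E'
from chk import *
show()
im,d=viewer.read_camera('side'); save(im,'s7.png',(230,215,280,265),13)
E
```

```text
t 12.25 tcp [0.5364 0.232  0.1401] phi 51.086663109185196 tilt(y axis) [ 0.0004  0.0002 -1.    ] F [-0.2727  0.1444 -0.5607] T [-0.0594  0.1406  0.0095] open 0.032569258213672375 q [0.4082 0.1536 0.0731 1.4899 0.     1.0874]
```

View pics/s7.png

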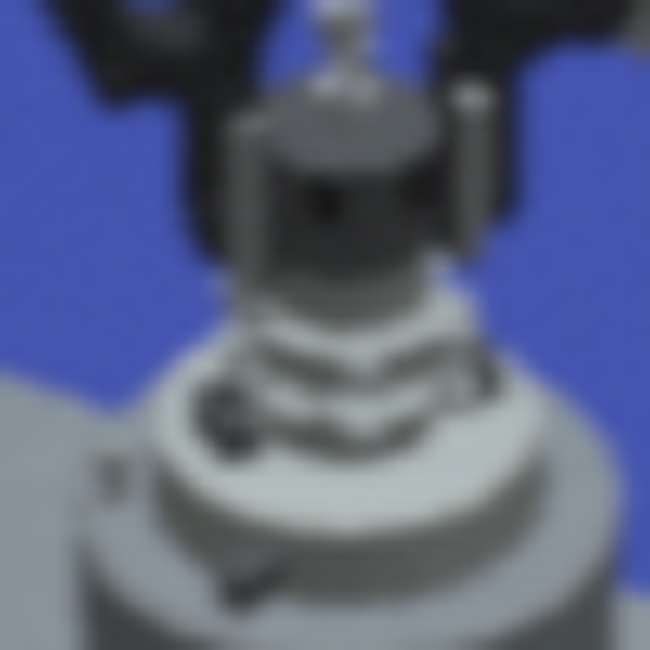

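Emit:
{"fn": "step_arm", "kwargs": {
  "increments": [
    [[0,0,0.03,0,1,0],[0,0.1,0.06,0,2,0],[0,0.1,0.06,0,2,0]]
  ]
}}

```text
time_s: 12.6
tool_pos: [0.5364, 0.2322, 0.1402]
tool_rot: [[0.755, 0.0, 0.656], [-0.656, 0.0, 0.755], [-0.0, -1.0, 0.001]]
wrist_force: [-2.0, 0.7, 2.3]
opening: 0.0329
```

Emit:
{"fn": "step_arm", "kwargs": {
  "increments": [
    [[0,0,-0.06,0,-2,0],[0,0,-0.1,0,-4,0],[0,0,-0.1,0,-4,0]]
  ]
}}

```text
time_s: 12.9
tool_pos: [0.5363, 0.2318, 0.1392]
tool_rot: [[0.8, -0.001, 0.6], [-0.6, -0.0, 0.8], [-0.0, -1.0, -0.001]]
wrist_force: [-0.2, -0.5, -4.4]
opening: 0.0326
```

Emit:
{"fn": "step_arm", "kwargs": {
  "increments": [
    [[0,0.4,0,0,0,0],[0,0.8,0,0,0,0],[0,1.2,0,0,0,0],[0,1.6,0,0,0,0],[0,2,0,0,0,0],[0,2,0,0,0,0]]
  ]
}}

```text
time_s: 13.5
tool_pos: [0.5364, 0.2319, 0.1377]
tool_rot: [[0.799, 0.0, 0.601], [-0.601, -0.0, 0.799], [0.0, -1.0, -0.0]]
wrist_force: [1.3, -0.1, -4.5]
opening: 0.0325
```

```bash
python3 - <<'E'
from chk import *
show()
E
```

```text
t 13.5 tcp [0.5364 0.2319 0.1377] phi 53.07634854407857 tilt(y axis) [ 0. -0. -1.] F [ 1.3116 -0.0988 -4.5495] T [-0.0744 -0.3141  0.0285] open 0.03253150490101327 q [ 0.4082  0.1538  0.0687  1.4857 -0.0001  1.0526]
```

Emit:
{"fn": "step_arm", "kwargs": {
  "increments": [
    [[0.25,0.2,0.2,0,0,0],[0.3,0.6,0.2,0,0,0],[0.3,1,0.2,0,0,0],[0.3,1.5,0.2,0,0,0],[0.3,2,0.2,0,0,0],[0.3,2,0.2,0,0,0]]
  ]
}}

```text
time_s: 14.1
tool_pos: [0.5367, 0.232, 0.1357]
tool_rot: [[0.8, 0.0, 0.601], [-0.601, 0.0, 0.8], [0.0, -1.0, 0.0]]
wrist_force: [0.8, -0.2, -5.0]
opening: 0.0322
```

```bash
python3 - <<'E'
from chk import *
show()
E
```

```text
t 14.1 tcp [0.5367 0.232  0.1357] phi 53.08827563701081 tilt(y axis) [ 0.      0.0001 -1.    ] F [ 0.8224 -0.2207 -5.0369] T [ 0.0363 -0.1461  0.0309] open 0.032203637602198194 q [0.408  0.1547 0.0658 1.4819 0.     1.0522]
```

Emit:
{"fn": "step_arm", "kwargs": {
  "increments": [
    [[0.2,0.4,0.1,0,0,0],[0.2,0.8,0.1,0,0,0],[0.2,1.2,0.1,0,0,0],[0.2,1.5,0.1,0,0,0],[0.2,1.5,0.1,0,0,0]]
  ]
}}

```text
time_s: 14.6
tool_pos: [0.5369, 0.2319, 0.1343]
tool_rot: [[0.8, 0.0, 0.601], [-0.601, 0.0, 0.8], [0.0, -1.0, 0.0]]
wrist_force: [0.4, 0.1, -4.4]
opening: 0.0327
```

```bash
python3 - <<'E'
from chk import *
show()
E
```

```text
t 14.6 tcp [0.5369 0.2319 0.1343] phi 53.0878531059741 tilt(y axis) [ 0.0001  0.0001 -1.    ] F [ 0.4296  0.1029 -4.3898] T [ 0.1033 -0.1248  0.0301] open 0.03271547826360002 q [0.4077 0.1551 0.0636 1.4793 0.     1.052 ]
```

Emit:
{"fn": "step_arm", "kwargs": {
  "increments": [
    [[0,0.3,0,0,0,0],[0,0.6,0,0,0,0],[0,0.9,0,0,0,0],[0,0.9,0,0,0,0]]
  ]
}}

```text
time_s: 15.0
tool_pos: [0.537, 0.2319, 0.1338]
tool_rot: [[0.799, 0.0, 0.601], [-0.601, 0.0, 0.799], [0.0, -1.0, 0.0]]
wrist_force: [-0.8, -0.3, -0.3]
opening: 0.033
```

```bash
python3 - <<'E'
from chk import *
show()
E
```

```text
t 15.0 tcp [0.537  0.2319 0.1338] phi 53.07889426139169 tilt(y axis) [ 0.0005  0.0002 -1.    ] F [-0.8188 -0.3377 -0.26  ] T [-0.0885  0.1083  0.0345] open 0.03295226422987061 q [ 0.4076  0.1548  0.0623  1.4777 -0.0001  1.052 ]
```

Emit:
{"fn": "step_arm", "kwargs": {
  "increments": [
    [[0,0.3,0,0,0,0],[0,0.5,0,0,0,0],[0,0.5,0,0,0,0]]
  ]
}}

```text
time_s: 15.3
tool_pos: [0.537, 0.2319, 0.1334]
tool_rot: [[0.8, 0.001, 0.601], [-0.601, 0.0, 0.8], [0.0, -1.0, 0.001]]
wrist_force: [-1.8, -1.4, 4.1]
opening: 0.0325
```

```bash
python3 - <<'E'
from chk import *
show()
im,d=viewer.read_camera('side'); save(im,'s8.png',(230,215,280,265),13)
E
```

```text
t 15.3 tcp [0.537  0.2319 0.1334] phi 53.08272455377958 tilt(y axis) [ 0.0006  0.0002 -1.    ] F [-1.7758 -1.4199  4.0918] T [-0.2359  0.3016 -0.014 ] open 0.03249819198271599 q [ 0.4077  0.1547  0.0615  1.4769 -0.      1.052 ]
```

View pics/s8.png

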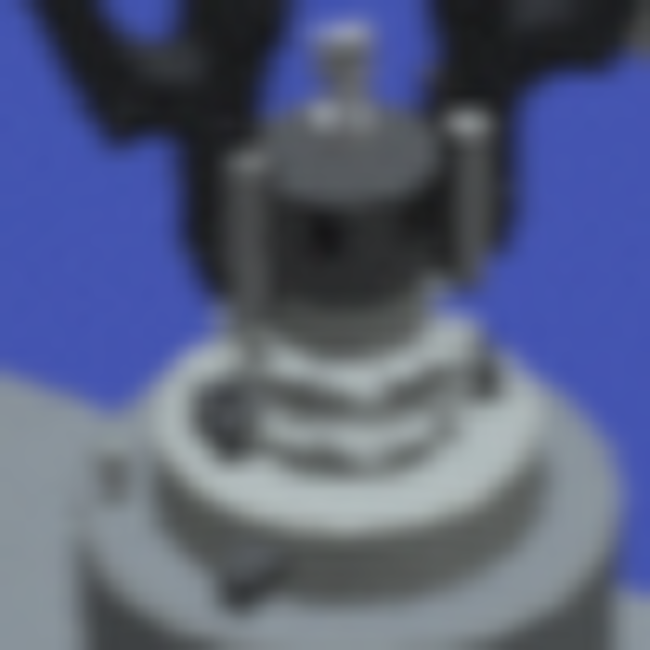

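Emit:
{"fn": "step_arm", "kwargs": {
  "increments": [
    [[0,-0.3,-0.15,0,0,0],[0,-0.3,-0.15,0,0,0],[0,-0.3,-0.13,0,1,0],[0,-0.3,-0.1,0,2,0],[0,-0.3,-0.05,0,4,0],[0,-0.3,0,0,6,0],[0,-0.3,0.05,0,8,0],[0,-0.3,0.1,0,10,0],[0,-0.3,0.1,0,10,0]]
  ],
  "squeeze": 70
}}

```text
time_s: 16.25
tool_pos: [0.5372, 0.2321, 0.1332]
tool_rot: [[0.682, 0.0, 0.731], [-0.731, 0.0, 0.682], [0.0, -1.0, 0.0]]
wrist_force: [0.3, 0.9, 2.3]
opening: 0.0321
```

```bash
python3 - <<'E'
from chk import *
show()
im,d=viewer.read_camera('side'); save(im,'s9.png',(230,215,280,265),13)
E
```

```text
t 16.25 tcp [0.5372 0.2321 0.1332] phi 43.01580794190716 tilt(y axis) [ 0.0004  0.0002 -1.    ] F [0.3043 0.9128 2.2788] T [ 0.1818 -0.2014  0.0756] open 0.03210686102928736 q [0.4078 0.1555 0.062  1.4768 0.0001 1.2279]
```

View pics/s9.png

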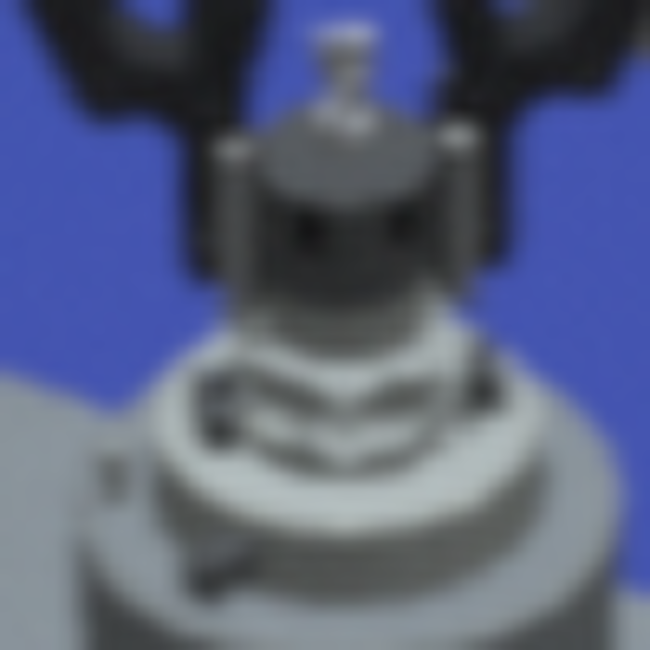

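Emit:
{"fn": "step_arm", "kwargs": {
  "increments": [
    [[0,0,0.02,0,1,0],[0,0,0.07,0,3,0],[0,0,0.12,0,5,0],[0,0,0.2,0,8,0],[0.02,0,0.25,0,11,0],[0.04,0,0.35,0,14,0],[0.06,0,0.4,0,17,0],[0.1,0,0.5,0,20,0],[0.12,0,0.55,0,23,0],[0.15,0,0.6,0,26,0],[0.18,0,0.65,0,28,0],[0.2,0,0.7,0,30,0],[0.22,0,0.75,0,32,0],[0.25,0,0.78,0,34,0],[0.25,0,0.78,0,34,0]]
  ]
}}

```text
time_s: 17.8
tool_pos: [0.538, 0.2325, 0.1332]
tool_rot: [[0.157, 0.001, 0.988], [-0.988, 0.0, 0.157], [-0.0, -1.0, 0.001]]
wrist_force: [3.3, 2.3, 0.2]
opening: 0.032
```

```bash
python3 - <<'E'
from chk import *
show()
im,d=viewer.read_camera('side'); save(im,'s10.png',(230,215,280,265),13)
E
```

```text
t 17.8 tcp [0.538  0.2325 0.1332] phi 9.040349397078526 tilt(y axis) [ 0.0006  0.0003 -1.    ] F [3.3192 2.2908 0.1535] T [ 0.32   -0.6262  0.0489] open 0.031980221296930636 q [0.4079 0.1575 0.0642 1.4768 0.     1.8209]
```

View pics/s10.png

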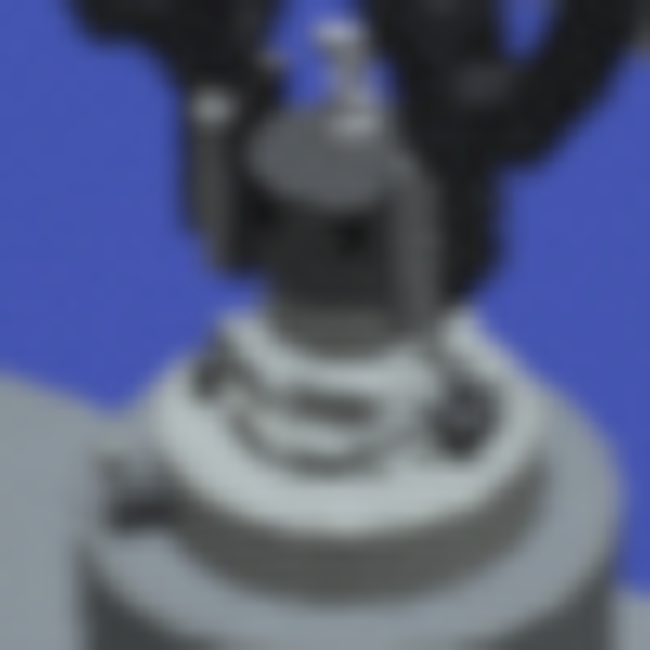

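Emit:
{"fn": "step_arm", "kwargs": {
  "increments": [
    [[-0.1,0,0.2,0,0,0],[-0.15,0,0.3,0,1,0],[-0.15,0,0.35,0,2,0],[-0.15,0,0.38,0,3,0],[-0.15,0,0.4,0,4,0],[-0.15,0,0.4,0,4,0]]
  ]
}}

```text
time_s: 18.45
tool_pos: [0.5382, 0.2325, 0.1332]
tool_rot: [[0.088, 0.0, 0.996], [-0.996, -0.0, 0.088], [0.0, -1.0, 0.0]]
wrist_force: [2.0, 0.1, 2.7]
opening: 0.0323
```

```bash
python3 - <<'E'
from chk import *
show()
im,d=viewer.read_camera('side'); save(im,'s11.png',(230,235,270,265),16)
E
```

```text
t 18.45 tcp [0.5382 0.2325 0.1332] phi 5.028085659065012 tilt(y axis) [ 0.0002 -0.     -1.    ] F [1.9618 0.1039 2.7019] T [ 0.1236 -0.5798  0.0998] open 0.032252621272197524 q [ 0.4079  0.1584  0.0652  1.4775 -0.0001  1.8909]
```

View pics/s11.png

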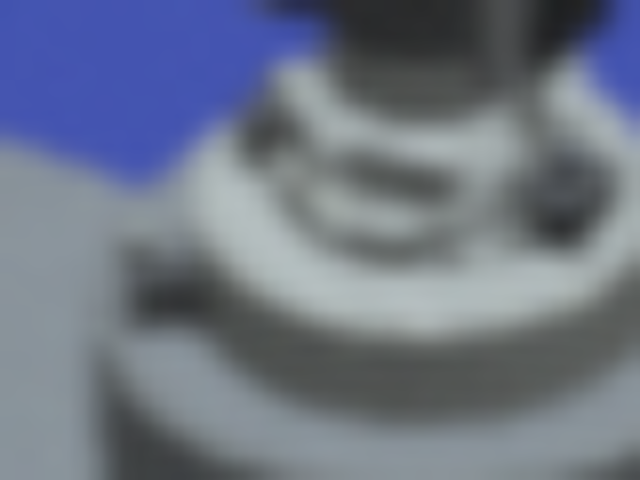

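Emit:
{"fn": "step_arm", "kwargs": {
  "increments": [
    [[0,0,0.15,0,1,0],[0,0,0.15,0,2,0],[0,0,0.15,0,2,0]]
  ]
}}

```text
time_s: 18.8
tool_pos: [0.5382, 0.2325, 0.1332]
tool_rot: [[0.053, 0.0, 0.999], [-0.999, -0.0, 0.053], [0.0, -1.0, 0.0]]
wrist_force: [1.2, -0.1, 2.2]
opening: 0.0319
```

```bash
python3 - <<'E'
from chk import *
show()
E
```

```text
t 18.8 tcp [0.5382 0.2325 0.1332] phi 3.024814290633324 tilt(y axis) [ 0. -0. -1.] F [ 1.1675 -0.1162  2.2484] T [ 0.1748 -0.519   0.1305] open 0.03193747321378046 q [ 0.4078  0.1587  0.0656  1.4777 -0.      1.9258]
```

Emit:
{"fn": "step_arm", "kwargs": {
  "increments": [
    [[0,0,0.1,0,0.7,0],[0,0,0.1,0,1.5,0],[0,0,0.1,0,1.5,0]]
  ]
}}

```text
time_s: 19.1
tool_pos: [0.5383, 0.2325, 0.1332]
tool_rot: [[0.027, -0.0, 1.0], [-1.0, -0.0, 0.027], [0.0, -1.0, -0.0]]
wrist_force: [1.8, -0.2, 2.9]
opening: 0.0324
```

```bash
python3 - <<'E'
from chk import *
show()
E
```

```text
t 19.1 tcp [0.5383 0.2325 0.1332] phi 1.5412291591507665 tilt(y axis) [-0.0001 -0.     -1.    ] F [ 1.7816 -0.1758  2.917 ] T [ 0.0958 -0.322   0.0889] open 0.032393609515249486 q [0.4078 0.1589 0.0658 1.4778 0.     1.9517]
```

Emit:
{"fn": "step_arm", "kwargs": {
  "increments": [
    [[0,0,0.1,0,0.7,0],[0,0,0.1,0,1.5,0],[0,0,0.1,0,1.5,0]]
  ]
}}

```text
time_s: 19.4
tool_pos: [0.5383, 0.2325, 0.1332]
tool_rot: [[0.001, -0.0, 1.0], [-1.0, -0.0, 0.001], [0.0, -1.0, -0.0]]
wrist_force: [0.3, -0.4, 3.4]
opening: 0.0322
```

```bash
python3 - <<'E'
from chk import *
show()
im,d=viewer.read_camera('side'); save(im,'s12.png',(230,225,280,265),14)
E
```

```text
t 19.4 tcp [0.5383 0.2325 0.1332] phi 0.04594912926964215 tilt(y axis) [-0.0001 -0.     -1.    ] F [ 0.2876 -0.3946  3.4412] T [ 0.0146 -0.1564  0.2171] open 0.03224963563707774 q [0.4077 0.1591 0.0661 1.4779 0.     1.9777]
```

View pics/s12.png

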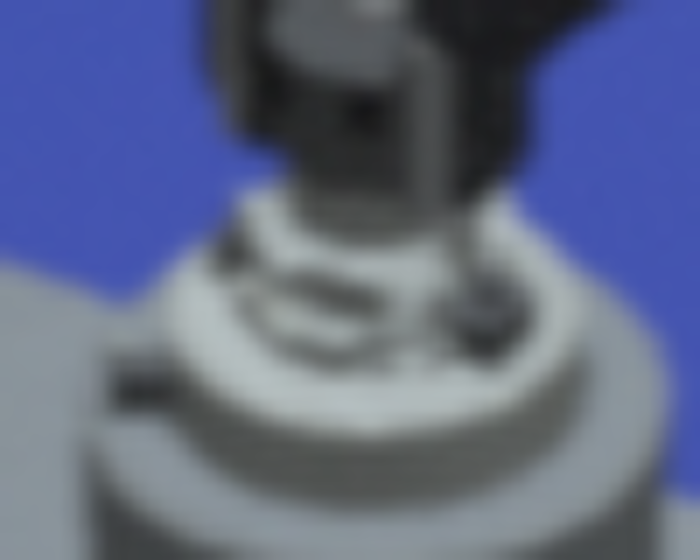

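Emit:
{"fn": "step_arm", "kwargs": {
  "increments": [
    [[0,0,0,0,0.5,0],[0,0,0,0,1,0],[0,0,0,0,1,0]]
  ]
}}

```text
time_s: 19.75
tool_pos: [0.5384, 0.2326, 0.1332]
tool_rot: [[-0.016, -0.0, 1.0], [-1.0, -0.0, -0.016], [0.0, -1.0, -0.0]]
wrist_force: [-0.1, -1.4, 3.7]
opening: 0.0321
```

```bash
python3 - <<'E'
from chk import *
show()
E
```

```text
t 19.75 tcp [0.5384 0.2326 0.1332] phi -0.9190944918634975 tilt(y axis) [-0.0001 -0.0001 -1.    ] F [-0.0909 -1.3685  3.663 ] T [-0.0293 -0.1193  0.6547] open 0.03213648323686712 q [ 0.4078  0.1592  0.066   1.4778 -0.      1.9946]
```

Emit:
{"fn": "step_arm", "kwargs": {
  "increments": [
    [[0,0,0,0,0.5,0],[0,0,0,0,1,0],[0,0,0,0,1,0]]
  ]
}}

```text
time_s: 20.05
tool_pos: [0.5384, 0.2325, 0.1332]
tool_rot: [[-0.033, 0.0, 0.999], [-0.999, -0.0, -0.033], [0.0, -1.0, 0.0]]
wrist_force: [-0.2, -0.8, 3.6]
opening: 0.0323
```

```bash
python3 - <<'E'
from chk import *
show()
E
```

```text
t 20.05 tcp [0.5384 0.2325 0.1332] phi -1.9156417186995325 tilt(y axis) [ 0.     -0.0001 -1.    ] F [-0.2085 -0.7963  3.5731] T [-0.1336 -0.0797  1.2144] open 0.03231801920245926 q [ 0.4078  0.1591  0.066   1.4777 -0.0001  2.012 ]
```

Emit:
{"fn": "step_arm", "kwargs": {
  "increments": [
    [[0,-0.1,0,0,-0.9,0],[0,-0.2,0,0,-1.8,0],[0,-0.2,0,0,-1.8,0]]
  ]
}}

```text
time_s: 20.35
tool_pos: [0.5384, 0.2325, 0.1332]
tool_rot: [[-0.002, -0.0, 1.0], [-1.0, 0.0, -0.002], [-0.0, -1.0, -0.0]]
wrist_force: [0.2, 0.0, 1.5]
opening: 0.0324
```

```bash
python3 - <<'E'
from chk import *
show()
E
```

```text
t 20.35 tcp [0.5384 0.2325 0.1332] phi -0.09960948661073799 tilt(y axis) [-0.0003  0.     -1.    ] F [0.1528 0.0439 1.5243] T [ 0.0416 -0.1251  0.3217] open 0.032432641449109983 q [0.4077 0.1593 0.0662 1.478  0.0001 1.9802]
```

Emit:
{"fn": "step_arm", "kwargs": {
  "increments": [
    [[0,0,0,0,0,0],[0,0,0,0,0,0],[0,0,0,0,0,0],[0,0,0,0,0,0],[0,0,0,0,0,0],[0,0,0,0,0,0],[0,0,0,0,0,0],[0,0,0,0,0,0]]
  ],
  "claw": 75
}}

```text
time_s: 21.15
tool_pos: [0.5384, 0.2326, 0.1334]
tool_rot: [[-0.002, -0.0, 1.0], [-1.0, 0.0, -0.002], [-0.0, -1.0, -0.0]]
wrist_force: [-0.2, 0.4, 0.2]
opening: 0.075
```

Emit:
{"fn": "step_arm", "kwargs": {
  "increments": [
    [[0,-4,0,0,0,0],[0,-12,0,0,0,0],[0,-24,0,0,0,0],[0,-38,0,0,0,0],[0,-54,0,0,0,0],[0,-72,0,0,0,0],[0,-90,0,0,0,0],[0,-106,0,0,0,0],[0,-116,0,0,0,0],[0,-120,0,0,0,0],[0,-120,0,0,0,0]]
  ]
}}

```text
time_s: 22.25
tool_pos: [0.5386, 0.2326, 0.2539]
tool_rot: [[-0.002, 0.001, 1.0], [-1.0, 0.0, -0.002], [-0.0, -1.0, 0.001]]
wrist_force: [0.0, 0.2, -0.8]
opening: 0.0748
```

```bash
python3 - <<'E'
from chk import *
p,R=show()
im,d=viewer.read_camera('side'); save(im,'s13.png',(210,170,290,275),6); np.savez('side9.npz',im=im,d=d); save(im,'side9.png')
im2,d2=viewer.read_camera('top'); save(im2,'top9.png')
v,u=np.mgrid[:420,:560]; P=unproj('side',u,v,d); P[d<=0]=np.nan
R=np.hypot(P[...,0]-.5399,P[...,1]-.231)
for lo,hi in((.118,.136),(.155,.17)): 
    q=P[(R<.016)&(P[...,2]>lo)&(P[...,2]<hi)]; print(lo,len(q),q.mean(0))
print('max z',np.nanmax(np.where(R<.012,P[...,2],0)), 'nuttop(164)',np.nanmedian(P[(R<.012)&(abs(P[...,2]-.164)<.006)][:,2]))
E
```

```text
t 22.25 tcp [0.5386 0.2326 0.2539] phi -0.11782678630070748 tilt(y axis) [ 0.0007  0.0003 -1.    ] F [ 0.0389  0.1547 -0.8298] T [-0.0371  0.0442  0.0013] open 0.07479162710620778 q [0.4077 0.1872 0.3317 1.7146 0.     1.9805]
0.118 47 [0.5342 0.2393 0.1297]
0.155 81 [0.5375 0.2343 0.1645]
max z 0.36716495936595345 nuttop(164) 0.1652568364865265
```

View pics/s13.png

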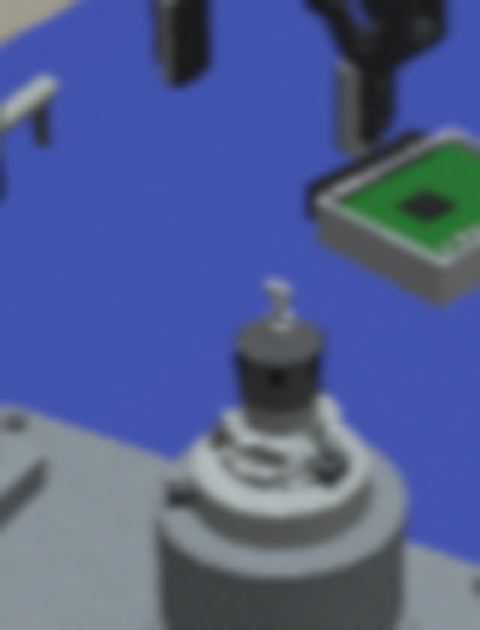

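View pics/side9.png

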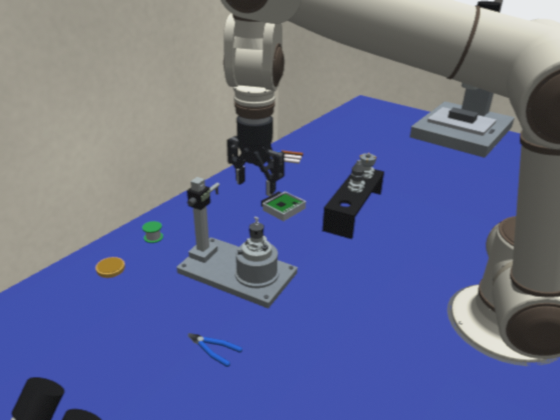

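```bash
python3 - <<'E'
from rig import job
print(job.finish_job())
E
```

```text
the job is handed in; nothing more can be done
None
```

The slim end-mill holder is seated in the spindle taper, turned clockwise up to the stop and let go. The job was handed in at about 22 s of the 64 s allowed.

- **Seating:** The holder first rested on the dog tops under a few newtons. I turned it about 2 degrees each way until it dropped over them, then eased it down. Contact came at the predicted home height, and it held there under about 9 N. I saw no sign of the spindle shifting before the turn, though I did not measure its angle again.
- **Turning:** The spindle turned with the holder. At the stop the wrist torque rose from about 0.2 to 1.2 N m. I backed off to 0.3 N m before opening the gripper.
- **Last checks:**
  - The nut top measured 165 mm above the bench. Fully home is 164 mm, and resting on the dogs would be 171 mm.
  - The lug lies at the stop pin in the side view.
  - The gripper is 120 mm clear of the holder, with no contact force.
  - The two other holders, the controller and the cutters look unmoved in that view.

The cameras and the arm disagreed by about 2 mm sideways, within the stated calibration error. I corrected for it before inserting the holder. No check failed.

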